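# Set the arms of the fan-marking board

### The job

Set the fan-marking board for the next fan: with a fingertip against its side, gently push each of the two wooden arms round the rivet until its tip points straight at the middle of the round brass cone on its own half of the board. The square brass blocks are not marks. Do not pinch or lift the arms, and leave the cones, the blocks and everything else on the table where they stand.

Things in the scene. Friction and masses are not known exactly. Their poses are not given: they have to be found in the camera images.
- board: the marking board: a fixed dark slab 290 mm (x) by 500 mm (y), 12 mm thick, with a flat red fan leaf on it. Origin: centre of its underside; z up, x towards its far edge, y to its left. Its brass rivet stands 100 mm from the centre, towards the robot.
- pivot (a point): the brass rivet on which both arms turn: a point on its axis, on the board's top face, 12 mm above the table. Axes as the board's: z up, x from the rivet towards the board's far edge (the middle of the fan), y to the left. The rivet's head stands 26 mm above the board.
- bar_left (a joint): angle of the left arm about the rivet, rad: 0 along the pivot's x axis, positive anticlockwise from above, so grows as the arm swings out to the left; starts near +0.8, runs from -0.1 to 1.6. Steady friction, about 2 N at 130 mm from the rivet; no spring: it stays where it is left.
- lift_left (a joint): how far the left arm has been raised off the board along the rivet, m: 0 as it lies; it is loose on the rivet and could be lifted 30 mm, which is not wanted.
- tip_left (a point): the pointed tip of the left arm, at half the bar's height; x points outwards along the arm, z up. The arm is a plain pale wooden bar 16 mm wide, straight from the rivet to this tip, 165 mm from the rivet's axis; its underside is 3 mm and its top 21 mm above the board (33 mm above the table).
- cone_left: loose brass cone that marks where the left arm belongs: round, 34 mm across at the foot, 55 mm tall, standing on the left half of the board 200 to 235 mm from the rivet, just beyond the reach of the arm's tip. Origin at the centre of its underside.
- block_left: loose square brass block, 34 x 34 x 26 mm high, standing on the left half of the board beyond the arm's reach; not a mark, to be left alone. Cone and block may stand either way round: one nearer the middle, the other farther out. Origin at the centre of its underside.
- bar_right (a joint): angle of the right arm about the rivet, rad: 0 along the pivot's x axis, positive anticlockwise from above, so gets more negative as the arm swings out to the right; starts near -0.8, runs from -1.6 to 0.1. Steady friction, about 2 N at 130 mm from the rivet; no spring: it stays where it is left.
- lift_right (a joint): how far the right arm has been raised off the board along the rivet, m: 0 as it lies; it is loose on the rivet and could be lifted 30 mm, which is not wanted.
- tip_right (a point): the pointed tip of the right arm, at half the bar's height; x points outwards along the arm, z up. The arm is a plain pale wooden bar 16 mm wide, straight from the rivet to this tip, 165 mm from the rivet's axis; its underside is 3 mm and its top 21 mm above the board (33 mm above the table).
- cone_right: loose brass cone that marks where the right arm belongs: round, 34 mm across at the foot, 55 mm tall, standing on the right half of the board 200 to 235 mm from the rivet, just beyond the reach of the arm's tip. Origin at the centre of its underside.
- block_right: loose square brass block, 34 x 34 x 26 mm high, standing on the right half of the board beyond the arm's reach; not a mark, to be left alone. Cone and block may stand either way round: one nearer the middle, the other farther out. Origin at the centre of its underside.
- ink_bowl: loose dark bowl, 90 mm across, 40 mm high, on the table right of the board; leave alone. Origin: centre of underside.
- paint_bottle: loose amber bottle, 60 mm across, 150 mm tall, on the table left of the board; leave alone. Origin: centre of underside.
- paperweight: loose steel bar 180 x 26 x 18 mm, lying on the table left of the board; leave alone. Origin: centre of underside.
- brush: loose writing brush, about 190 mm long, lying on small wooden rests right of the board; leave alone. Origin: at table height under its middle.
Mind the look-alikes: they are no part of the job. Leave any turquoise look-alike of the cone_left alone.

How it is judged:
At the end, for the whole second after the job is handed in: Each arm, lengthened beyond its tip, passes within 6 mm of the centre of the cone on its own half; the arms lie on the board (lift under 4 mm) and are at rest (under 0.05 rad/s); cones, blocks, bowl, bottle, paperweight and brush are within 10 mm of where they started (y of cone_left in the frame of tip_left between -0.006 and 0.006 m and x of cone_left in the frame of tip_left above 0 m and velocity of joint bar_left between -0.05 and 0.05 rad/s and value of joint each of lift_left, lift_right below 0.004 m and y of cone_right in the frame of tip_right between -0.006 and 0.006 m and x of cone_right in the frame of tip_right above 0 m and velocity of joint bar_right between -0.05 and 0.05 rad/s and distance of each of cone_left, cone_right, block_left, block_right, ink_bowl, paint_bottle, paperweight, brush from where it was at the start of the episode below 0.01 m); the robot touches nothing.
It fails at once if an arm is pushed or squeezed with more than 18 N (contact force between the fingers and bar_left above 18 N or contact force between the fingers and bar_right above 18 N).
It fails at once if an arm is lifted more than 6 mm off the board (value of joint any of lift_left, lift_right above 0.006 m).
It fails at once if a cone or block is moved or lifted more than 10 mm (distance of any of cone_left, cone_right, block_left, block_right from where it was at the start of the episode above 0.01 m).
It fails at once if the bowl, bottle, paperweight or brush is moved more than 10 mm (distance of any of ink_bowl, paint_bottle, paperweight, brush from where it was at the start of the episode above 0.01 m).
It also fails if it takes over 51 s, if anything falls off the work surface, if the arm or the gripper's body presses on something with over 40 N, if the wrist force passes 120 N, or if a joint passes its speed limit or range.

### The arm

A 6-joint arm with a two-finger parallel gripper is mounted at the origin on the work surface. World frame = base frame: x ahead of the robot, y to its left, z up, the work surface at z = 0. Lengths are in m, angles in rad, forces in N, time in s.
With the tool pointing down it reaches from about 0.25 to 0.725 m from the base axis. Payload 4 kg.
Tool frame: the origin (TCP) lies midway between the tips of the shut fingers; the grasp point (between the pads) lies 19 mm behind it; z points along the fingers, y is the line along which they close (so a half turn about z gives the same grasp; the last joint's range is limited). The gripper opens to 85 mm and grips with 20 to 120 N. Pads are 22 mm wide; open, the fingers measure 114 mm over their backs; the gripper's body (76 mm by 85 mm) begins 54 mm behind the grasp point. The pads swing forward as they close: fully open they stand 13 mm farther back than shut.
Start: joints at [1.28, 0.241, 0.005, 1.335, 0, 1.571], TCP at [0.143, 0.479, 0.231] pointing down, gripper open.
Joint ranges: [-2.72, 2.72], [-1.05, 1.87], [-1.09, 1.28], [-1.99, 2.15], [-1.42, 1.44], [-3.14, 3.14]. Speed limits (rad/s): [2.79, 2.79, 3.14, 3.14, 3.14, 3.14].

### API

Orientations are given as a unit quaternion [x, y, z, w].
In Python, from workcell import monitor, vision, job gives the robot as it stands.
- The arm moves only by the tool move_arm, never from a script. Its argument "moves" is a list that holds one entry, the list of rows, each a list of 5 numbers: the shift along the world's x, y, z in m, then the turn about the world's z in degrees, then the opening in per cent of the stroke, from 0 (shut) to 100 (fully open). In form: [[[x, y, z, turn, gripper], ...]]. A call has 1 to 5 rows; each row is the pose to reach, as a shift and turn from the pose commanded when the call began; what a row does not reach only later rows make up. A row lasts 1/8 s, in which the tool goes at most 62.5 mm and 10.7 degrees, less where a joint would pass 70% of its speed; a pose out of reach is approached as far as the arm can. A call with a gripper value outside its range is refused whole. The fingers move at their own pace and stop on an object; the grip force is fixed at half the most. Time passes only in rows, so rows that repeat a pose let the fingers close. It gives the time, the measured TCP pose, the force, the opening and the grip force at its end, in the units of the state.
- monitor.get_obs(): the state, without advancing time (a new reading comes with each control period).
- vision.camera(name): name is "scene" or "top" or "wrist"; returns a dict with "color" (400x640x3 uint8, red, green, blue), "camera_matrix" (3x3 intrinsics, pixels), "eye" and "attitude" of the camera in the world; the wrist camera has in their place "hand_eye" (4x4, takes a point from camera to tool coordinates, whose origin is the TCP and whose axes are the flange's). Camera axes: x right, y up, looking along -z (the intrinsics and any distortion apply to the point x, -y, -z); pixel columns grow to the right and rows downward; lengths in m; the calibration is good to about 2 mm. A picture is of the moment at which its call begins: read the wrist's pose just before it. There is no depth.
- job.job_done(): hands the job in; it is judged then, once.
The state is a dict: "clock": time; "joint_pos": joint angles; "joint_vel": joint speeds; "tau": joint torques, N m; "eef_pos": TCP position; "tool_rot": TCP orientation; "ft_force": force on the tool from outside, world axes, zero at the start; "ft_torque": the same for the moment, N m; "grip_width": finger opening in m; "grasp_force": force on a finger pad.
Only numpy, scipy, OpenCV 4.12 (cv2) and the standard library are available. Lean on these libraries where they do the work, as an engineer would, in place of code of your own. Each camera call takes 0.05 s, during which the arm holds its last target. There are 200 camera calls.

## Working session

There is one attempt and no reset: what is moved stays moved. The work goes in short steps, Python scripts to look and compute and a tool call to move; the robot and the scene stay as the last step left them, time stands still between calls to the robot, and variables do not carry over. Pictures are saved under pics/ and viewed, at most 10 in all, crops included, and the job is handed in when it is done.

Besides the shell and the picture viewer there is one more tool, called after "Request:" by a JSON object that holds its "api" and its "payload". move_arm: Moves the arm, as the interface text tells. Its arguments: {"type":"object","properties":{"moves":{"type":"array","items":{"type":"array","items":{"type":"array","items":{"type":"number"}}}}},"required":["moves"]}

```bash
mkdir -p pics; ls; python3 - <<'E'
from workcell import monitor, vision
import cv2, numpy as np, pickle
o=monitor.get_obs(); print(o)
for n in ("top","scene"):
    c=vision.camera(n); cv2.imwrite(f"pics/{n}0.png",c["color"][:,:,::-1]); pickle.dump(c,open(n+"0.pkl","wb"))
    print(n,c["camera_matrix"],c["eye"],c["attitude"],[k for k in c])
E
```

```text
pics
{'clock': 0.0, 'joint_pos': array([1.28002675e+00, 2.41382813e-01, 3.73161739e-03, 1.33519274e+00,
       1.44531229e-05, 1.57079727e+00]), 'joint_vel': array([-1.08231683e-03, -5.28656445e-04, -4.80551288e-04, -3.87426569e-05,
       -1.56605094e-03, -4.41726764e-04]), 'tau': array([-6.10251227e-04, -3.72320938e+01,  2.52405059e+01,  1.72685419e-02,
       -8.94169398e-05, -2.57450381e-06]), 'eef_pos': array([0.14316124, 0.47841371, 0.23043084]), 'tool_rot': array([ 1.44873567e-01,  9.89449646e-01, -1.01195663e-03, -1.55471631e-04]), 'ft_force': array([-0.15960337, -0.14219042, -0.68354022]), 'ft_torque': array([ 0.05652288,  0.00453502, -0.012639  ]), 'grasp_force': 0.0, 'grip_width': 0.08537554984940876}
top [[388.70313579   0.         320.01185326]
 [  0.         388.70313579 195.34845194]
 [  0.           0.           1.        ]] [0.45553431 0.01278398 1.38366425] [-0.02898447  0.02279096  0.71157601 -0.70164098] ['color', 'camera_matrix', 'eye', 'attitude']
scene [[486.87366947   0.         326.1199105 ]
 [  0.         486.87366947 197.92216405]
 [  0.           0.           1.        ]] [ 1.73531993 -0.02527147  0.9949075 ] [0.30193691 0.30317426 0.62484042 0.65306502] ['color', 'camera_matrix', 'eye', 'attitude']
```

View pics/top0.png

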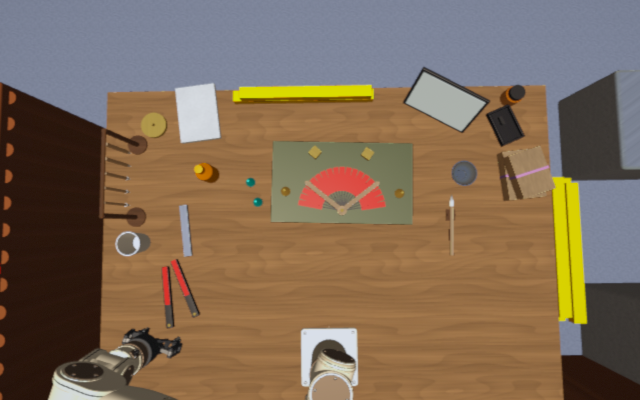

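View pics/scene0.png

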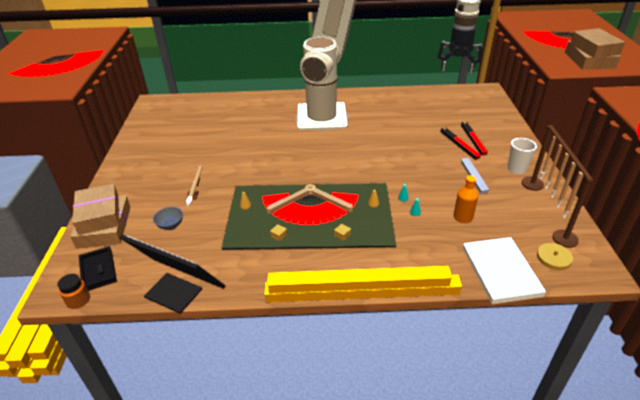

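The top view shows the rivet at (341,210), arm tips at (307,183) and (379,183), cones at (285,191) and (399,193), and blocks inboard at (315,152) and (368,154). The scene view confirms that the cones stand on the outer sides, with the turquoise look-alikes off the board. Both arms therefore have to swing outwards.

```bash
cat > h.py <<'E'
import numpy as np, cv2, pickle
from scipy.spatial.transform import Rotation as R
def pose(c,o=None):
    if "eye" in c:
        return R.from_quat(c["attitude"]).as_matrix(), np.array(c["eye"])
    Rt=R.from_quat(o["tool_rot"]).as_matrix(); H=np.array(c["hand_eye"])
    return Rt@H[:3,:3], Rt@H[:3,3]+o["eef_pos"]
def onplane(c,px,z,o=None):
    M,e=pose(c,o); px=np.atleast_2d(px).astype(float); K=c["camera_matrix"]
    u=(px-[K[0,2],K[1,2]])/[K[0,0],K[1,1]]
    d=np.c_[u[:,0],-u[:,1],-np.ones(len(u))]@M.T
    return e+d*((z-e[2])/d[:,2])[:,None]
def project(c,P,o=None):
    M,e=pose(c,o); q=(np.atleast_2d(P)-e)@M; K=c["camera_matrix"]
    return np.c_[K[0,0]*q[:,0]/-q[:,2]+K[0,2], -K[1,1]*q[:,1]/-q[:,2]+K[1,2]]
E
python3 - <<'E'
from h import *
c=pickle.load(open("top0.pkl","rb"))
print("board corners",onplane(c,[(271,141),(413,142),(413,224),(271,224)],.012).round(4))
print("rivet",onplane(c,(341.5,210),.035).round(4))
print("cones",onplane(c,[(285,191),(399.5,193)],.03).round(4))
print("tips",onplane(c,[(307,182.5),(379,183)],.033).round(4))
print("blocks",onplane(c,[(315,152),(368,154)],.038).round(4))
from workcell import monitor,vision
o=monitor.get_obs(); w=vision.camera("wrist"); print(w["hand_eye"],w["camera_matrix"])
E
```

```text
board corners [[ 0.7538  0.1969  0.012 ]
 [ 0.7422 -0.3101  0.012 ]
 [ 0.4507 -0.301   0.012 ]
 [ 0.4575  0.1982  0.012 ]]
rivet [[ 0.5026 -0.0499  0.035 ]]
cones [[ 0.5719  0.1462  0.03  ]
 [ 0.5592 -0.2533  0.03  ]]
tips [[ 0.6004  0.0688  0.033 ]
 [ 0.5949 -0.1824  0.033 ]]
blocks [[ 0.7067  0.0394  0.038 ]
 [ 0.6968 -0.1458  0.038 ]]
[[-5.58352943e-04  9.54647376e-01  2.97738269e-01  7.60481611e-02]
 [ 9.99999470e-01  7.90726719e-04 -6.60017744e-04  1.59987156e-04]
 [-8.65513811e-04  2.97737742e-01 -9.54647311e-01 -1.41038688e-01]
 [ 0.00000000e+00  0.00000000e+00  0.00000000e+00  1.00000000e+00]] [[357.74518037   0.         316.98977302]
 [  0.         357.74518037 207.19610751]
 [  0.           0.           1.        ]]
```

Request:
{"api": "move_arm", "payload": {"moves": [[[0.034,-0.05,0.012,3,0],[0.068,-0.1,0.024,6,0],[0.102,-0.15,0.036,9,0],[0.136,-0.2,0.048,12,0],[0.17,-0.25,0.06,15,0]]]}}

```text
clock: 0.78
eef_pos: [0.314, 0.2273, 0.2916]
tool_rot: [0.013, 1.0, 0.0, 0.0]
ft_force: [1.7, 0.7, 0.2]
grip_width: 0.0001
grasp_force: 0.0
```

Request:
{"api": "move_arm", "payload": {"moves": [[[0.034,-0.05,0.006,1,0],[0.068,-0.1,0.012,2,0],[0.102,-0.15,0.018,2,0],[0.136,-0.2,0.024,2,0],[0.17,-0.25,0.03,2,0]]]}}

```text
clock: 1.4
eef_pos: [0.4841, -0.0229, 0.3213]
tool_rot: [-0.003, 1.0, 0.0, -0.0]
ft_force: [1.3, 0.6, 0.8]
grip_width: 0.0
grasp_force: 0.0
```

Request:
{"api": "move_arm", "payload": {"moves": [[[0.01,-0.02,0,0,0],[0.02,-0.03,0,0,0],[0.02,-0.03,0,0,0]]]}}

```text
clock: 1.78
eef_pos: [0.5035, -0.051, 0.3207]
tool_rot: [-0.003, 1.0, 0.0, -0.001]
ft_force: [0.2, 0.2, 0.8]
grip_width: 0.0
grasp_force: 0.0
```

```bash
cat > snap.py <<'E'
import sys
from h import *
from workcell import monitor,vision
n=sys.argv[1]
o=monitor.get_obs(); w=vision.camera("wrist"); pickle.dump((w,o),open(n+".pkl","wb"))
cv2.imwrite(f"pics/{n}.png",w["color"][:,:,::-1]); print(o["clock"],o["eef_pos"],o["tool_rot"])
E
python3 snap.py w1
```

```text
1.775 [ 0.50352358 -0.05101317  0.32072939] [-2.69735819e-03  9.99996199e-01  2.00424366e-04 -5.34100381e-04]
```

View pics/w1.png

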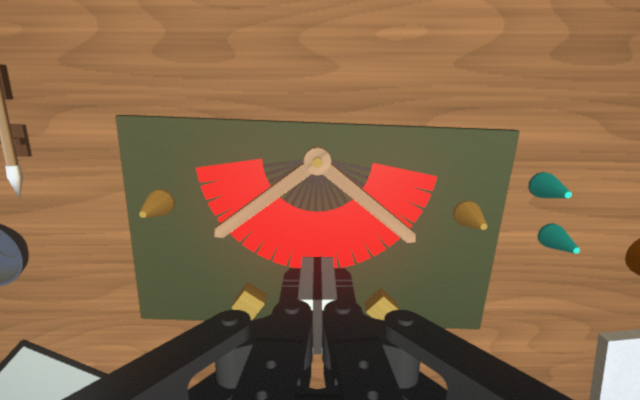

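The wrist view has image up towards the robot. The rivet is at (317,160), the left arm tip at (412,239) and the right arm tip at (217,234). The left cone's foot is at about (468,214) with its apex at (486,227). The right cone's foot is at about (158,204) with its apex at (142,214).

```bash
cat > meas.py <<'E'
import sys
from h import *
w,o=pickle.load(open(sys.argv[1]+".pkl","rb"))
im=w["color"]; hsv=cv2.cvtColor(im,cv2.COLOR_RGB2HSV)
def circ(P):
    A=np.c_[2*P,np.ones(len(P))]; s=np.linalg.lstsq(A,(P**2).sum(1),rcond=None)[0]
    return s[:2],np.sqrt(s[2]+s[0]**2+s[1]**2)
# board by its dark green
bm=cv2.inRange(hsv,(30,40,30),(75,255,110)); cs=cv2.findContours(bm,0,1)[0]
b=max(cs,key=cv2.contourArea)
# brass: hue ~ 15-25 saturated, inside the board
hull=cv2.fillConvexPoly(np.zeros(bm.shape,np.uint8),cv2.convexHull(b),255)
m=cv2.inRange(hsv,(15,130,50),(30,255,255))&hull
res={}
for c in cv2.findContours(m,0,cv2.CHAIN_APPROX_NONE)[0]:
    if cv2.contourArea(c)<150: continue
    p=c[:,0,:].astype(float); print("brass",cv2.boundingRect(c),cv2.contourArea(c))
    # apex lies away from the camera's nadir
    M,e=pose(w,o); cen=p.mean(0); nad=project(w,[e[0],e[1],.012],o)[0]
    d=(cen-nad)/np.linalg.norm(cen-nad); t=p@d
    ap=p[t>=t.max()-1].mean(0)
    g=onplane(w,p,.012,o)[:,:2]; a0=onplane(w,ap,.012,o)[0,:2]
    far=np.linalg.norm(g-a0,axis=1); k=g[far>far.max()-.020]
    C,r=circ(k); print("  apex",ap,onplane(w,ap,.067,o)[0].round(4),"foot",C.round(4),"r",r.round(4))
# pale bars
bar=cv2.inRange(hsv,(5,40,110),(25,125,255))&hull
cv2.imwrite("pics/mask.png",bar)
c=max(cv2.findContours(bar,0,cv2.CHAIN_APPROX_NONE)[0],key=cv2.contourArea)
print("bar",cv2.boundingRect(c),cv2.contourArea(c))
ys,xs=np.nonzero(cv2.drawContours(np.zeros_like(bar),[c],-1,255,-1))
W=onplane(w,np.c_[xs,ys],.033,o)[:,:2]
piv=np.array([float(v) for v in sys.argv[2:4]]) if len(sys.argv)>2 else np.array([.503,-.05])
for s in (1,-1):
    v=W-piv; r=np.linalg.norm(v,axis=1); k=(r>.04)&(r<.15)&(s*v[:,1]>.01)
    ctr,V=W[k].mean(0),np.linalg.svd(W[k]-W[k].mean(0),full_matrices=False)[2][0]
    V*=np.sign(V@(ctr-piv)); n=np.array([-V[1],V[0]]); off=(W[k]-ctr)@n
    print("arm",s,"ang",np.arctan2(V[1],V[0]).round(4),"pivot off line",((piv-ctr)@n).round(4),"width",np.ptp(off).round(4),
          "maxr",r[s*v[:,1]>.01].max().round(4),"ctr",ctr.round(4),"ang from piv",np.arctan2(*(ctr-piv)[::-1]).round(4))
    print(V)
E
python3 meas.py w1
python3 - <<'E'
from h import *
w,o=pickle.load(open("w1.pkl","rb"))
print(onplane(w,(317,160.5),.038,o), onplane(w,[(117,115),(518,130),(480,328),(141,318)],.012,o))
E
```

```text
brass (454, 201, 33, 29) 638.5
  apex [485.25 227.5 ] [0.5746 0.148  0.067 ] foot [0.574  0.1472] r 0.0164
bar (386, 210, 31, 34) 437.5
arm 1 ang 0.7898 pivot off line -0.0132 width 0.028 maxr 0.1646 ctr [0.5856 0.0521] ang from piv 0.8906
[0.70400679 0.71019324]
[[ 0.50117544 -0.05043916  0.038     ]] [[ 0.4510222  -0.29431309  0.012     ]
 [ 0.46663365  0.19764889  0.012     ]
 [ 0.75277476  0.19081579  0.012     ]
 [ 0.73767714 -0.30554917  0.012     ]]meas.py:35: RuntimeWarning: Mean of empty slice.
  ctr,V=W[k].mean(0),np.linalg.svd(W[k]-W[k].mean(0),full_matrices=False)[2][0]
  ret = um.true_divide(
Traceback (most recent call last):
  File "meas.py", line 35, in <module>
    ctr,V=W[k].mean(0),np.linalg.svd(W[k]-W[k].mean(0),full_matrices=False)[2][0]
                       ~~~~~~~~~~~~~~~~~~~~~~~~~~~~~~~~~~~~~~~~~~~~~~~~~~~~~~~^^^
IndexError: index 0 is out of bounds for axis 0 with size 0
```

View pics/mask.png

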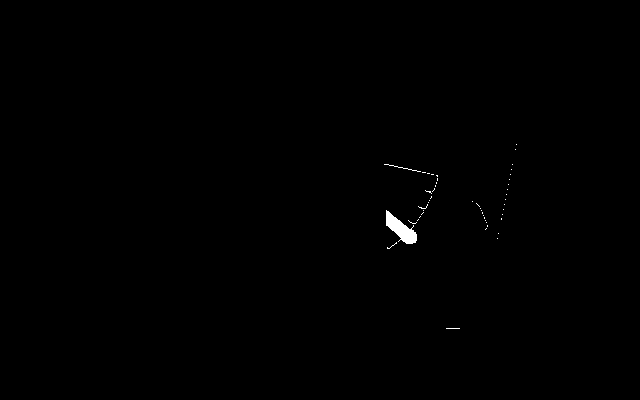

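The mask shows that the board contour split, so only its right part was kept. I'll join the pieces before fitting.

```bash
sed -i 's/^b=max(cs.*/b=np.vstack([q for q in cs if cv2.contourArea(q)>300])/; s/^cv2.imwrite("pics\/mask.png",bar)/bar=cv2.morphologyEx(bar,cv2.MORPH_OPEN,np.ones((4,4)))/' meas.py; python3 meas.py w1 .5012 -.0504
```

```text
brass (365, 288, 34, 32) 611.0
  apex [382.8 318.8] [0.6997 0.0347 0.067 ] foot [0.7119 0.0409] r 0.0203
brass (232, 283, 35, 37) 687.0
  apex [251.         318.66666667] [ 0.7002 -0.134   0.067 ] foot [ 0.703  -0.1438] r 0.0199
brass (454, 201, 33, 29) 638.5
  apex [485.25 227.5 ] [0.5746 0.148  0.067 ] foot [0.574  0.1472] r 0.0164
brass (139, 190, 36, 28) 661.5
  apex [140.  214.5] [ 0.5603 -0.256   0.067 ] foot [ 0.5608 -0.2546] r 0.0165
bar (215, 147, 203, 98) 3531.0
arm 1 ang 0.8957 pivot off line 0.0023 width 0.0241 maxr 0.168 ctr [0.5595 0.0188] ang from piv 0.8701
[0.62496888 0.78064967]
arm -1 ang -0.9433 pivot off line -0.004 width 0.0226 maxr 0.1661 ctr [ 0.558  -0.1219] ang from piv -0.8999
[ 0.58709625 -0.80951714]
```

```bash
cat >> meas.py <<'E'
print("edges")
cones={1:np.array([.5743,.1476]),-1:np.array([.5605,-.2553])}
px=np.c_[xs,ys]
for s in (1,-1):
  for nm,z,sg in (("inner-top",.033,-1),("outer-bot",.015,1)):
    W=onplane(w,px,z,o)[:,:2]; v=W-piv; r=np.linalg.norm(v,axis=1)
    k=(r>.03)&(r<.16)&(s*v[:,1]>.01); W=W[k]; th=np.arctan2(*(W-W.mean(0)).T[::-1])
    V=np.linalg.svd(W-W.mean(0),full_matrices=False)[2][0]; V*=np.sign(V@(W.mean(0)-piv)); n=s*np.array([-V[1],V[0]])
    t=(W-piv)@V; q=(W-piv)@n; E=[]
    for a in np.arange(.045,.14,.005):
        j=(t>a)&(t<a+.005)
        if j.any(): i=np.argmax(sg*q[j]); E.append((t[j][i],q[j][i]))
    E=np.array(E); f=np.polyfit(E[:,0],E[:,1],1); f=np.polyfit(*E[abs(E[:,1]-np.polyval(f,E[:,0]))<.002].T,1)
    ang=np.arctan2(V[1],V[0])+s*np.arctan(f[0]); u=np.array([np.cos(ang),np.sin(ang)]); nn=s*np.array([-u[1],u[0]])
    edge0=f[1]*np.cos(np.arctan(f[0]))   # edge's outward offset at the pivot; should be sg*8mm
    d=cones[s]-piv
    print(s,nm,"ang",ang.round(4),"edge at pivot mm",(1e3*edge0).round(1),"target",np.arctan2(d[1],d[0]).round(4),
      "cone off axis mm (outward +): from edge",(1e3*(d@nn-edge0+sg*.008)).round(1),"through pivot",(1e3*(d@nn)).round(1))
E
python3 meas.py w1 .5016 -.0501 | sed -n '/edges/,$p'
```

```text
edges
1 inner-top ang 0.9083 edge at pivot mm -11.2 target 1.2184 cone off axis mm (outward +): from edge 67.5 through pivot 64.3
1 outer-bot ang 0.8652 edge at pivot mm 6.9 target 1.2184 cone off axis mm (outward +): from edge 74.0 through pivot 72.9
-1 inner-top ang -0.9575 edge at pivot mm -12.7 target -1.2913 cone off axis mm (outward +): from edge 74.7 through pivot 69.9
-1 outer-bot ang -0.9158 edge at pivot mm 5.0 target -1.2913 cone off axis mm (outward +): from edge 81.2 through pivot 78.3
```

Rivet at about (0.5016, -0.0501). Cones at (0.574, 0.148) and (0.5605, -0.255), both about 212 mm from the rivet, which fits the stated 200–235 mm. Next I lower the shut fingers inside the left arm.

Request:
{"api": "move_arm", "payload": {"moves": [[[0.03,0.018,-0.045,0,0],[0.06,0.036,-0.095,0,0],[0.085,0.051,-0.145,0,0],[0.085,0.051,-0.195,0,0],[0.085,0.051,-0.235,0,0]]]}}

```text
clock: 2.45
eef_pos: [0.587, 0.0022, 0.0842]
tool_rot: [-0.005, 1.0, 0.0, -0.001]
ft_force: [-1.0, -0.1, 0.1]
grip_width: 0.0001
grasp_force: 0.0
```

Request:
{"api": "move_arm", "payload": {"moves": [[[0,0,-0.03,0,0],[0,0,-0.05,0,0],[0,0,-0.06,0,0],[0,0,-0.065,0,0],[0,0,-0.065,0,0]]]}}

```text
clock: 3.08
eef_pos: [0.5886, 0.0004, 0.0219]
tool_rot: [-0.003, 1.0, 0.0, 0.0]
ft_force: [-0.5, -0.8, -0.1]
grip_width: -0.0001
grasp_force: 0.0
```

Request:
{"api": "move_arm", "payload": {"moves": [[[-0.003,0.003,0,0,0],[-0.006,0.006,0,0,0],[-0.009,0.009,0,0,0],[-0.012,0.012,0,0,0],[-0.015,0.015,0,0,0]]]}}

```text
clock: 3.7
eef_pos: [0.5737, 0.0145, 0.0216]
tool_rot: [-0.003, 1.0, -0.001, 0.001]
ft_force: [1.1, -3.9, 0.2]
grip_width: 0.0002
grasp_force: 1.5
```

Request:
{"api": "move_arm", "payload": {"moves": [[[-0.003,0.003,0,0,0],[-0.006,0.006,0,0,0],[-0.01,0.009,0,0,0],[-0.014,0.012,0,0,0],[-0.014,0.012,0,0,0]]]}}

```text
clock: 4.32
eef_pos: [0.5588, 0.0276, 0.0212]
tool_rot: [-0.003, 1.0, 0.0, -0.0]
ft_force: [1.1, -2.8, -1.5]
grip_width: -0.0001
grasp_force: 0.8
```

```bash
python3 snap.py w2; python3 meas.py w2 .5016 -.0501 | sed -n '/^bar/,$p'
```

```text
4.325 [0.55877739 0.02759467 0.02123857] [-3.25228013e-03  9.99994584e-01  3.67498337e-04 -3.44547359e-04]
bar (27, 106, 465, 214) 23315.0
arm 1 ang 1.1625 pivot off line 0.002 width 0.0364 maxr 0.1645 ctr [0.5398 0.0331] ang from piv 1.1403
[0.39700505 0.91781642]meas.py:35: RuntimeWarning: Mean of empty slice.
  ctr,V=W[k].mean(0),np.linalg.svd(W[k]-W[k].mean(0),full_matrices=False)[2][0]
  ret = um.true_divide(
Traceback (most recent call last):
  File "meas.py", line 35, in <module>
    ctr,V=W[k].mean(0),np.linalg.svd(W[k]-W[k].mean(0),full_matrices=False)[2][0]
                       ~~~~~~~~~~~~~~~~~~~~~~~~~~~~~~~~~~~~~~~~~~~~~~~~~~~~~~~^^^
IndexError: index 0 is out of bounds for axis 0 with size 0
```

View pics/w2.png

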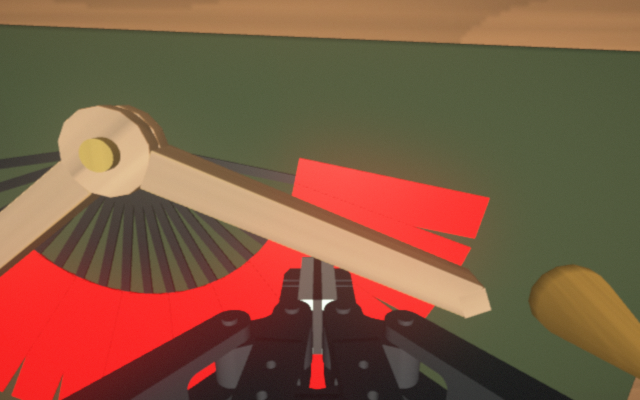

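The close-up shows the fingers against the inner side of the left arm. The rivet is at (97,154), the arm's tip at about (482,295), and the cone's foot has its left edge at about (530,302).

```bash
cat > arm2.py <<'E'
# usage: arm2.py snap s : bar top edges from close-up, by straight line fits to mask edges
import sys
from h import *
w,o=pickle.load(open(sys.argv[1]+".pkl","rb")); s=int(sys.argv[2])
hsv=cv2.cvtColor(w["color"],cv2.COLOR_RGB2HSV)
bar=cv2.inRange(hsv,(5,40,90),(25,150,255)); bar=cv2.morphologyEx(bar,cv2.MORPH_OPEN,np.ones((4,4)))
piv=np.array([.5016,-.0501]); cone={1:np.array([.5743,.1476]),-1:np.array([.5605,-.2553])}[s]
ys,xs=np.nonzero(bar); W=onplane(w,np.c_[xs,ys],.033,o)[:,:2]-piv
a0=float(sys.argv[3]); u=np.array([np.cos(a0),np.sin(a0)]); n=s*np.array([-u[1],u[0]]); t=W@u; q=W@n
ok=(abs(q)<.03)
E=[]
for a in np.arange(.045,.15,.005):
    j=ok&(t>a)&(t<a+.005)
    if j.sum()>5: E.append((a+.0025,q[j].min(),q[j].max()))
E=np.array(E); print((E*1e3).round(1).tolist()); print("tip t max",t[ok&(t<.2)].max())
E
python3 arm2.py w2 1 1.16
python3 - <<'E'
from h import *
w,o=pickle.load(open("w2.pkl","rb"))
p=onplane(w,(97,154),.038,o)[0]; t=onplane(w,(484,297),.033,o)[0]; print(p,t,np.hypot(*(t-p)[:2]),np.arctan2(*(t-p)[1::-1]))
hsv=cv2.cvtColor(w["color"],cv2.COLOR_RGB2HSV)
m=cv2.inRange(hsv,(12,130,50),(30,255,255)); m[:, :515]=0
c=max(cv2.findContours(m,0,1)[0],key=cv2.contourArea); print(cv2.boundingRect(c))
g=onplane(w,c[:,0],.012,o)[:,:2]; c0=np.array([.5743,.1476]); d=np.linalg.norm(g-c0,axis=1)
k=(g[:,1]<c0[1]+.003)
P=g[k];A=np.c_[2*P,np.ones(len(P))]; sl=np.linalg.lstsq(A,(P**2).sum(1),rcond=None)[0]; print(sl[:2],np.sqrt(sl[2]+sl[0]**2+sl[1]**2),len(P))
E
```

```text
[[47.5, -30.0, 14.8], [52.5, -29.9, 16.1], [57.5, -30.0, 17.6], [62.5, -24.7, 25.1], [67.5, -16.9, 30.0], [72.5, -8.5, 30.0], [77.5, -8.4, 30.0], [82.5, -16.2, 30.0], [87.5, -27.9, 11.3], [92.5, -27.4, 11.1], [97.5, -29.9, 11.2], [102.5, -29.7, 11.2], [107.5, -8.3, 11.1], [112.5, -8.3, 11.1], [117.5, -8.2, 11.1], [122.5, -8.2, 11.1], [127.5, -8.1, 11.3], [132.5, -8.1, 22.4], [137.5, -8.1, 23.7], [142.5, -8.8, 30.0], [147.5, -8.7, 25.0]]
tip t max 0.16445899874700085
[ 0.50264097 -0.04901187  0.038     ] [0.56143741 0.09646208 0.033     ] 0.1569066319104456 1.1866989152272205
(529, 264, 111, 136)
[0.57503894 0.14853349] 0.01880758076592766 112
```

Arm angle is 1.163 and the target is 1.219, so about 5 mm more along the push direction is needed.

Request:
{"api": "move_arm", "payload": {"moves": [[[-0.001,0.0005,0,0,0],[-0.002,0.001,0,0,0],[-0.0035,0.0015,0,0,0],[-0.005,0.002,0,0,0],[-0.005,0.002,0,0,0]]]}}

```text
clock: 5.0
eef_pos: [0.5545, 0.0295, 0.0215]
tool_rot: [-0.003, 1.0, 0.0, 0.0]
ft_force: [2.4, 0.4, 0.5]
grip_width: -0.0
grasp_force: 1.3
```

```bash
python3 snap.py w3; python3 arm2.py w3 1 1.215
```

```text
5.0 [0.55454899 0.02949495 0.0214634 ] [-3.09570091e-03  9.99995072e-01  4.42784589e-04  2.77270070e-04]
[[47.5, -30.0, 12.4], [52.5, -30.0, 13.4], [57.5, -30.0, 14.4], [62.5, -26.8, 15.9], [67.5, -18.0, 24.6], [72.5, -9.2, 29.7], [77.5, -9.1, 30.0], [82.5, -19.4, 30.0], [87.5, -28.3, 30.0], [92.5, -28.6, 30.0], [97.5, -29.9, 30.0], [102.5, -23.6, 30.0], [107.5, -9.2, 30.0], [112.5, -9.2, 30.0], [117.5, -9.3, 10.4], [122.5, -9.3, 10.4], [127.5, -9.3, 10.3], [132.5, -9.3, 15.6], [137.5, -9.3, 16.2], [142.5, -10.4, 23.0], [147.5, -10.1, 19.6]]
tip t max 0.16441953261691125
```

Request:
{"api": "move_arm", "payload": {"moves": [[[-0.0005,0,0,0,0],[-0.001,0.0004,0,0,0],[-0.001,0.0004,0,0,0]]]}}

```text
clock: 5.42
eef_pos: [0.5535, 0.0297, 0.0214]
tool_rot: [-0.003, 1.0, 0.0, 0.0]
ft_force: [3.0, 1.2, -0.1]
grip_width: 0.0001
grasp_force: 1.4
```

```bash
python3 snap.py w4; python3 arm2.py w4 1 1.2185
```

```text
5.425 [0.55352771 0.02967721 0.02139184] [-3.07023814e-03  9.99995249e-01  2.07634852e-04  1.79137837e-04]
[[47.5, -29.9, 12.7], [52.5, -30.0, 13.4], [57.5, -30.0, 14.3], [62.5, -26.9, 16.0], [67.5, -18.0, 24.6], [72.5, -8.6, 29.7], [77.5, -8.6, 30.0], [82.5, -19.1, 30.0], [87.5, -27.5, 30.0], [92.5, -28.7, 30.0], [97.5, -30.0, 30.0], [102.5, -22.7, 30.0], [107.5, -8.5, 30.0], [112.5, -8.5, 30.0], [117.5, -8.5, 11.2], [122.5, -8.4, 11.3], [127.5, -8.4, 11.3], [132.5, -8.4, 15.3], [137.5, -8.4, 15.9], [142.5, -9.3, 22.3], [147.5, -9.0, 15.6]]
tip t max 0.16470003293165889
```

The left arm is within about 0.5 mm of its line. I back off and cross to the inner side of the right arm.

Request:
{"api": "move_arm", "payload": {"moves": [[[0.01,-0.004,0,0,0],[0.036,-0.03,0,0,0],[0.036,-0.075,0,0,0],[0.036,-0.12,0,0,0],[0.036,-0.13,0,0,0]]]}}

```text
clock: 6.1
eef_pos: [0.5881, -0.1036, 0.0205]
tool_rot: [-0.001, 1.0, -0.0, -0.001]
ft_force: [0.5, 0.5, -0.0]
grip_width: 0.0002
grasp_force: 0.0
```

Request:
{"api": "move_arm", "payload": {"moves": [[[-0.003,-0.002,0,0,0],[-0.006,-0.004,0,0,0],[-0.009,-0.007,0,0,0],[-0.012,-0.01,0,0,0],[-0.015,-0.013,0,0,0]]]}}

```text
clock: 6.72
eef_pos: [0.5743, -0.1131, 0.0214]
tool_rot: [-0.003, 1.0, 0.0, 0.0]
ft_force: [0.6, 2.6, -0.7]
grip_width: -0.0001
grasp_force: 1.3
```

Request:
{"api": "move_arm", "payload": {"moves": [[[-0.004,-0.003,0,0,0],[-0.008,-0.006,0,0,0],[-0.012,-0.009,0,0,0],[-0.016,-0.013,0,0,0],[-0.02,-0.018,0,0,0]]]}}

```text
clock: 7.35
eef_pos: [0.5541, -0.1318, 0.0213]
tool_rot: [-0.003, 1.0, 0.0, 0.0]
ft_force: [2.5, 3.1, -0.1]
grip_width: -0.0002
grasp_force: 1.6
```

```bash
python3 snap.py w5; python3 arm2.py w5 -1 -1.22
```

```text
7.35 [ 0.55414117 -0.13176238  0.02131351] [-3.03784355e-03  9.99995381e-01  7.07875617e-05  5.98187494e-05]
[[47.5, -30.0, 15.2], [52.5, -30.0, 16.2], [57.5, -30.0, 18.0], [62.5, -24.6, 26.9], [67.5, -17.4, 30.0], [72.5, -9.2, 30.0], [77.5, -9.2, 30.0], [82.5, -15.9, 29.9], [87.5, -27.9, 10.4], [92.5, -27.4, 9.0], [97.5, -30.0, 9.3], [102.5, -23.6, 8.7], [107.5, -9.3, 7.8], [112.5, -9.3, 8.2], [117.5, -9.3, 7.5], [122.5, -9.4, 8.0], [127.5, -9.4, 22.1], [132.5, -17.9, 23.0], [137.5, -18.1, 24.4], [142.5, -18.6, 30.0], [147.5, -10.2, 29.9]]
tip t max 0.16454547999672342
```

View pics/w5.png

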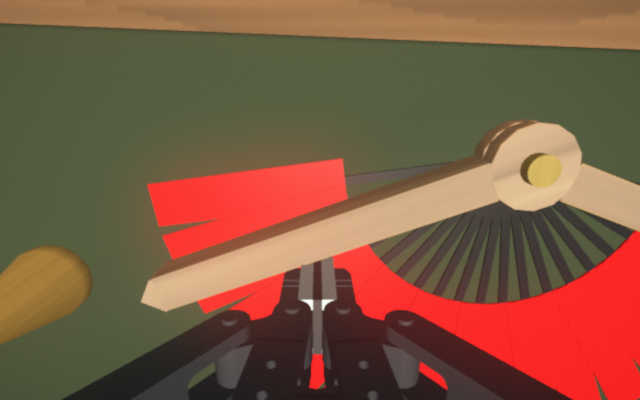

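The right arm now points from the rivet at (543,170) to its tip at about (145,298). The cone is at lower left, with its foot's right edge at about (92,283), so some more swing is needed.

Request:
{"api": "move_arm", "payload": {"moves": [[[-0.0015,-0.0005,0,0,0],[-0.003,-0.001,0,0,0],[-0.0045,-0.0015,0,0,0],[-0.006,-0.002,0,0,0],[-0.0065,-0.002,0,0,0]]]}}

```text
clock: 8.02
eef_pos: [0.5482, -0.1342, 0.0215]
tool_rot: [-0.003, 1.0, -0.001, 0.0]
ft_force: [3.5, -1.3, -1.2]
grip_width: 0.0
grasp_force: 1.4
```

```bash
python3 snap.py w6; python3 arm2.py w6 -1 -1.2913
python3 - <<'E'
from h import *
w,o=pickle.load(open("w6.pkl","rb"))
hsv=cv2.cvtColor(w["color"],cv2.COLOR_RGB2HSV)
m=cv2.inRange(hsv,(12,130,50),(30,255,255))
for c in cv2.findContours(m,0,1)[0]:
    if cv2.contourArea(c)<300: continue
    b=cv2.boundingRect(c); print(b)
    if b[2]<50: print("rivet",onplane(w,c[:,0].mean(0),.038,o)[0]); continue
    g=onplane(w,c[:,0],.012,o)[:,:2]; k=g[:,1]>-.2553-.003
    P=g[k];A=np.c_[2*P,np.ones(len(P))]; sl=np.linalg.lstsq(A,(P**2).sum(1),rcond=None)[0]; print(sl[:2],np.sqrt(sl[2]+sl[0]**2+sl[1]**2),len(P))
E
```

```text
8.025 [ 0.54822924 -0.13423355  0.02154227] [-2.81054598e-03  9.99995728e-01 -6.71036668e-04  4.40350608e-04]
[[47.5, -29.8, 12.4], [52.5, -29.9, 13.0], [57.5, -30.0, 14.4], [62.5, -27.6, 16.6], [67.5, -19.7, 24.3], [72.5, -9.4, 28.7], [77.5, -9.4, 30.0], [82.5, -19.7, 30.0], [87.5, -27.9, 30.0], [92.5, -30.0, 30.0], [97.5, -30.0, 30.0], [102.5, -24.1, 30.0], [107.5, -9.7, 30.0], [112.5, -9.7, 30.0], [117.5, -9.7, 30.0], [122.5, -9.7, 30.0], [127.5, -9.8, 10.2], [132.5, -9.9, 14.3], [137.5, -9.8, 14.8], [142.5, -23.6, 30.0], [147.5, -23.4, 29.2]]
tip t max 0.16437364416166753
(0, 256, 101, 107)
[ 0.56159825 -0.2563712 ] 0.018606933824473024 111
(343, 195, 41, 20)
rivet [ 0.50975048 -0.11720423  0.038     ]
(525, 169, 39, 33)
rivet [ 0.50242223 -0.05300035  0.038     ]
(0, 0, 640, 65)
[ 0.43990837 -0.13071992] 0.07157332138421503 1644
```

Request:
{"api": "move_arm", "payload": {"moves": [[[-0.0005,-0.0001,0,0,0],[-0.0009,-0.0003,0,0,0],[-0.0009,-0.0003,0,0,0]]]}}

```text
clock: 8.45
eef_pos: [0.5471, -0.134, 0.0214]
tool_rot: [-0.003, 1.0, -0.0, 0.0]
ft_force: [3.0, -2.0, 0.8]
grip_width: -0.0002
grasp_force: 1.4
```

Request:
{"api": "move_arm", "payload": {"moves": [[[0.01,0.004,0,0,0],[0.035,0.03,0,0,0],[0.035,0.06,0.03,0,0],[0.02,0.08,0.08,0,0],[0,0.084,0.13,0,0]]]}}

```text
clock: 9.07
eef_pos: [0.5455, -0.0477, 0.1514]
tool_rot: [-0.004, 1.0, 0.001, -0.002]
ft_force: [0.1, -0.8, 0.9]
grip_width: 0.0001
grasp_force: 0.0
```

Request:
{"api": "move_arm", "payload": {"moves": [[[-0.02,0,0.03,0,0],[-0.045,0,0.06,0,0],[-0.06,0,0.06,0,0],[-0.06,0,0.06,0,0],[-0.06,0,0.06,0,0]]]}}

```text
clock: 9.7
eef_pos: [0.4869, -0.0496, 0.2106]
tool_rot: [-0.003, 1.0, 0.0, -0.001]
ft_force: [0.3, -0.3, 0.3]
grip_width: 0.0
grasp_force: 0.0
```

```bash
python3 snap.py w7; python3 meas.py w7 .5016 -.0501 ; python3 arm2.py w7 1 1.2185; python3 arm2.py w7 -1 -1.2913
```

```text
9.7 [ 0.4868554  -0.04956709  0.21063081] [-3.10542301e-03  9.99994815e-01  1.92347719e-04 -8.30064519e-04]
brass (488, 246, 50, 45) 1263.5
  apex [535.8 287.8] [0.5741 0.1476 0.067 ] foot [0.5739 0.1468] r 0.0165
brass (81, 232, 53, 43) 1306.5
  apex [ 82.4 272. ] [ 0.5604 -0.2558  0.067 ] foot [ 0.5605 -0.2544] r 0.0165
bar (153, 182, 322, 80) 5724.5
arm 1 ang 1.2272 pivot off line 0.0019 width 0.0174 maxr 0.1653 ctr [0.5349 0.0373] ang from piv 1.207
[0.33691368 0.94153554]
arm -1 ang -1.2987 pivot off line -0.0021 width 0.0179 maxr 0.1638 ctr [ 0.5288 -0.14  ] ang from piv -1.2765
[ 0.26871568 -0.96321954]
edges
1 inner-top ang 1.2297 edge at pivot mm -10.1 target 1.2184 cone off axis mm (outward +): from edge -0.3 through pivot -2.4
1 outer-bot ang 1.2234 edge at pivot mm 2.0 target 1.2184 cone off axis mm (outward +): from edge 5.0 through pivot -1.0
-1 inner-top ang -1.2993 edge at pivot mm -10.2 target -1.2913 cone off axis mm (outward +): from edge 0.5 through pivot -1.7
-1 outer-bot ang -1.2958 edge at pivot mm 1.7 target -1.2913 cone off axis mm (outward +): from edge 5.3 
[... 236 characters left out ...]
 [102.5, -9.3, 8.9], [107.5, -9.3, 9.0], [112.5, -9.1, 9.2], [117.5, -9.0, 9.3], [122.5, -9.3, 9.1], [127.5, -9.1, 9.2], [132.5, -9.0, 9.4], [137.5, -9.5, 8.9], [142.5, -29.8, 9.7], [147.5, -29.7, 11.3]]
tip t max 0.16528407311745838
[[47.5, -29.8, 18.4], [52.5, -30.0, 18.6], [57.5, -25.2, 25.2], [62.5, -15.3, 26.7], [67.5, -9.6, 30.0], [72.5, -9.5, 29.8], [77.5, -9.5, 29.9], [82.5, -9.7, 29.9], [87.5, -9.3, 30.0], [92.5, -9.4, 29.9], [97.5, -9.6, 29.8], [102.5, -9.5, 30.0], [107.5, -9.2, 29.8], [112.5, -9.4, 29.9], [117.5, -9.5, 9.7], [122.5, -9.4, 10.2], [127.5, -9.8, 11.4], [132.5, -10.0, 11.7], [137.5, -11.3, 12.7], [142.5, -30.0, 12.6], [147.5, -29.9, 11.3]]
tip t max 0.1647058396749597
```

View pics/w7.png

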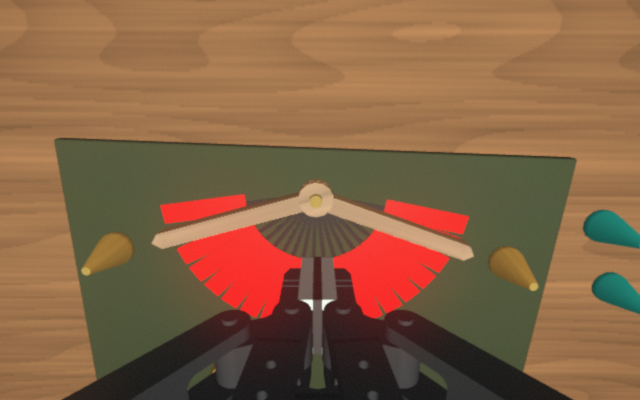

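The wrist view shows both arms pointing at the cone centres: left tip (472,253) towards the foot at about (508,265), and right tip (155,241) towards the foot at about (115,250). The measured miss is about 1 mm, the robot is clear, and nothing else has moved.

```bash
python3 -c "
from workcell import job; print(job.job_done())"
```

```text
the job is handed in; nothing more can be done
None
```

I pushed both arms round to point at the centres of their cones, with a measured miss of about 1 mm against the 6 mm limit, and handed the job in at about 10 s; no verdict came back.

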